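# Bring a circuit board to the probing station and hold its cover open

## Robot

A 6-joint arm with a two-finger parallel gripper is mounted at the origin on the work surface. World frame = base frame: x ahead of the robot, y to its left, z up, the work surface at z = 0. Lengths are in mm, angles in rad, forces in N, time in s.
With the tool pointing down it reaches from about 400 to 925 mm from the base axis. Payload 12.5 kg.
Tool frame: the origin (TCP) lies midway between the tips of the shut fingers; the grasp point (between the pads) lies 19 mm behind it; z points along the fingers, y is the line along which they close (so a half turn about z gives the same grasp; the last joint's range is limited). The gripper opens to 95 mm and grips with 3 to 60 N. Pads are 20 mm wide; open, the fingers measure 119 mm over their backs; the gripper's body (75 mm by 180 mm) begins 59 mm behind the grasp point.
Start: joints at [-1.449, 0.491, 1.559, -0, 1.092, -0.106], TCP at [141.169, -608.866, 214.661] pointing down, gripper open.
Joint ranges: [-3.1, 3.1], [-0.84, 2.19], [0.05, 2.79], [-1.13, 4.28], [0.06, 2.93], [-2.69, 2.69]. Speed limits (rad/s): [2.22, 2.22, 2.79, 3.14, 3.14, 3.14].

## Interface

Orientations are given as [roll, pitch, yaw] about the fixed x, y, z axes, in that order (R = Rz(yaw) Ry(pitch) Rx(roll)).
In Python, from cell import state, read_camera, camera_info, env gives the robot as it stands.
- The arm moves only by the tool move_arm, never from a script. Its argument "commands" is a list of rows, each a list of 3 entries, a list of its own where there are three numbers: the shift along the world's x, y, z in cm, then the turn, a rotation vector about the world's x, y, z in degrees, then the opening, from 0 (shut) to 1 (fully open). A call has 1 to 10 rows; each row shifts and turns the commanded pose from where the row before left it; what a row does not reach is not made up. A row lasts 1/10 s, in which the tool goes at most 50 mm and 8.59 degrees, less where a joint would pass 70% of its speed; a pose out of reach is approached as far as the arm can. A call with a gripper value outside its range is refused whole. The fingers move at their own pace and stop on an object; the grip force is fixed at half the most. Time passes only in rows, so rows that do not move let the fingers close. It gives the time, the measured TCP pose, the force, the opening and the grip force at its end, in the units of the state.
- state(): the state, without advancing time (a new reading comes with each control period).
- read_camera(name): name is "scene" or "side" or "wrist"; returns the picture (400x640x3 uint8, blue, green, red); there is no depth.
- camera_info(name): a dict with "K" (3x3 intrinsics, pixels), "k1" (the pictures are not rectified: a ray, as slopes to the right and down, at radius r is drawn at 1 + k1 r^2 times it, then the intrinsics apply), "cam_to_world" (4x4, takes a point from camera to world coordinates). Camera axes: x right, y down, z forward; pixel columns grow to the right and rows downward; lengths in mm; the calibration is good to about 2 mm. A picture is of the moment at which its call begins: read the wrist's pose just before it. camera_info takes no time and is no camera call; for the wrist camera it gives the pose at the moment of the call.
- env.job_done(): hands the job in; it is judged then, once.
The state is a dict: "t": time; "joints": joint angles; "qvel": joint speeds; "tau": joint torques, N m; "eef_pos": TCP position; "tcp_rot": TCP orientation; "ft_force": force on the tool from outside, world axes, zero at the start; "moment": the same for the moment, N m; "opening": opening from 0.0 (shut) to 1.0 (fully open); "grip_force": force on a finger pad.
Only numpy, scipy, OpenCV 4.12 (cv2) and the standard library are available. Lean on these libraries where they do the work, as an engineer would, in place of code of your own. Each camera call takes 0.05 s, during which the arm holds its last target. There are 200 camera calls.

## Task

Push the board carrier along its rail until it clicks into the station under the cover, then tug the cover's handle upward to learn whether the cover is caught, before you touch the thumb slide. If it is caught, slide the thumb slide in front of it across to its other end; then lift the cover to at least 45 degrees and finish while still holding it open, with the board at the station and the other things on the bench left where they are.

Things in the scene. Friction and masses are not known exactly. Their poses are not given: they have to be found in the camera images.
- fixture: Probing fixture, fixed: grey base plate (y -300 to +100, x -72 to +78, 10 high, mm) with two rails along y and a black-walled station at its +y end under a hinged cover. Origin on the bench under the station's centre; +y = the way the carrier is pushed, -x = the front with cover handle and catch, z up. The station opens at its -y side, y = -65. All offsets below are mm in this frame.
- carrier (a joint): Carrier's place on the rail, m: 0 = furthest back, 0.160 = clicked into the station's sprung detent (4 mm either way counts), 0.175 = end stop, too far. Starts at 0 to 0.05. Rail friction 1 to 2 N; a sprung ball resists with up to about 10 N some 10 mm before the click, then draws the carrier in over the last few mm and keeps it centred. A 64 x 84 black circuit board rides on it.
- carrier_fin (a point): Middle of the top edge of the carrier's upright aluminium push fin: 40 wide (x), 8 thick (y), free from z = 30 up to 86. It stands at the carrier's trailing (-y) end, at x = 0, y = -248 + carrier travel, so at y = -88 in the station, 22 mm clear of the cover's edge. Push its -y face towards +y.
- cover (a joint): Cover angle, rad: 0 = shut, 1.3 = stop. It falls shut if let go (0.28 to 0.56 kg). If caught it still has about 3 mm of play at the handle (0.02 to 0.03 rad), then stops hard; if free it rises with about 1.5 to 3.5 N. Whether it is caught cannot be seen.
- cover_handle (a point): Middle of the cover's handle: a steel bow of 10 mm round bar, its top 90 long along y; shut, its axis is at x = -51, z = 104, 35 above the cover's top face. The cover is an aluminium frame with a clear window, 130 (x) x 132 (y) x 8. Pinch the bar from above, fingers closing along x; it can turn between the fingers as the cover swings.
- cover_hinge (a point): Cover's hinge axis, along y at the station's rear: x = 66, z = 61. The handle is 117 mm in front of and 43 mm above it when shut; it swings up and to the rear.
- catch (a joint): Thumb slide of the catch, m: 0 = its -y end, where it starts (within 1 mm), 0.020 = +y end. It stays where left; friction about 2.5 N. It moves a hidden bolt: on some fixtures the cover is caught at 0 and free at 0.020, on others free at 0 and caught at 0.020. No mark shows which; only tugging tells. Slide it with the cover shut.
- catch_knob (a point): Top of the dark steel thumb slide knob, 14 (x) x 16 (y) x 26 high, on a low grey housing (top at z = 45) in front of the station: x = -108, y = -10 + joint catch, knob top at z = 71. It slides along y.
- spool: Bystander, loose, to be left alone: solder spool, flanged, 50 dia x 44 high mm; origin at the centre of its underside.
- flux_jar: Bystander, loose, to be left alone: amber jar with steel cap, 48 dia x 55 high mm; origin at the centre of its underside.
- parts_tray: Bystander, loose, to be left alone: grey four-cell parts tray 75 x 100 x 25 mm; origin at the centre of its underside.
- driver: Bystander, loose, to be left alone: black-handled screwdriver lying flat, 160 long mm; origin at the centre of its underside.
- wool_cup: Bystander, loose, to be left alone: steel cup, 64 dia x 50 high mm; origin at the centre of its underside.
- iron_stand: Bystander, loose, to be left alone: soldering iron leaning in its black stand, foot 170 x 75, about 150 high mm; origin at the centre of its underside.

How it is judged:
By the outcome, as a careful person would: the job done as asked, in the order asked, and still so for the second after the job is handed in, while the arm keeps its last pose, push and grip.
It also fails if it takes over 72 s, if anything falls off the work surface, if the arm or the gripper's body presses on something with over 40 N, if the wrist force passes 120 N, or if a joint passes its speed limit or range.

## Working session

There is one attempt and no reset: what is moved stays moved. The work goes in short steps, Python scripts to look and compute and a tool call to move; the robot and the scene stay as the last step left them, time stands still between calls to the robot, and variables do not carry over. Pictures are saved under pics/ and viewed, at most 10 in all, crops included, and the job is handed in when it is done.

Besides the shell and the picture viewer there is one more tool, called after "Call:" as a command line: name --argument value ..., lists and objects as JSON in quotes. move_arm: Moves the arm, as the interface text tells. Its arguments: {"type":"object","properties":{"commands":{"type":"array"}},"required":["commands"]}

```bash
mkdir -p pics
python3 - <<'E'
from cell import *
import cv2
for n in("scene","side"):
    cv2.imwrite(f"pics/{n}0.png",read_camera(n)); c=camera_info(n); print(n,c)
s=state();print(s['t'],s['eef_pos'],s['tcp_rot'],s['opening'])
E
```

```text
scene {'K': array([[441.98602777,   0.        , 319.32435861],
       [  0.        , 441.98602777, 201.7288724 ],
       [  0.        ,   0.        ,   1.        ]]), 'k1': -0.0016781373744442249, 'cam_to_world': array([[-6.53316853e-01,  6.40410485e-01, -4.03796359e-01,
         1.04743617e+03],
       [ 7.57076386e-01,  5.55112645e-01, -3.44507326e-01,
         3.48571128e+02],
       [ 3.52636134e-03, -5.30777130e-01, -8.47504102e-01,
         1.02884570e+03],
       [ 0.00000000e+00,  0.00000000e+00,  0.00000000e+00,
         1.00000000e+00]])}
side {'K': array([[382.67414856,   0.        , 311.59155881],
       [  0.        , 382.67414856, 194.16922919],
       [  0.        ,   0.        ,   1.        ]]), 'k1': -0.02223528973249518, 'cam_to_world': array([[ 9.73001467e-01, -1.55243185e-01,  1.70785535e-01,
         4.12931938e+02],
       [-2.30416341e-01, -6.10799578e-01,  7.57517119e-01,
        -7.22945541e+02],
       [-1.32836379e-02, -7.76417046e-01, -6.30079452e-01,
         6.81009676e+02],
       [ 0.00000000e+00,  0.00000000e+00,  0.00000000e+00,
         1.00000000e+00]])}
0.1 [ 141.12169416 -608.62710183  214.13105097] [-3.14061542e+00 -1.07309099e-04  2.27769493e-01] 0.9970858696004388
```

View pics/scene0.png

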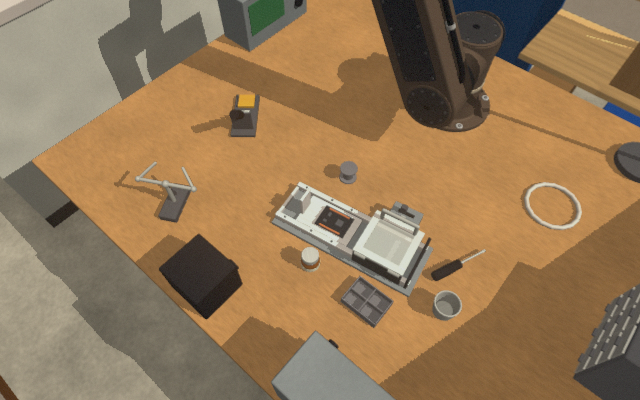

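View pics/side0.png

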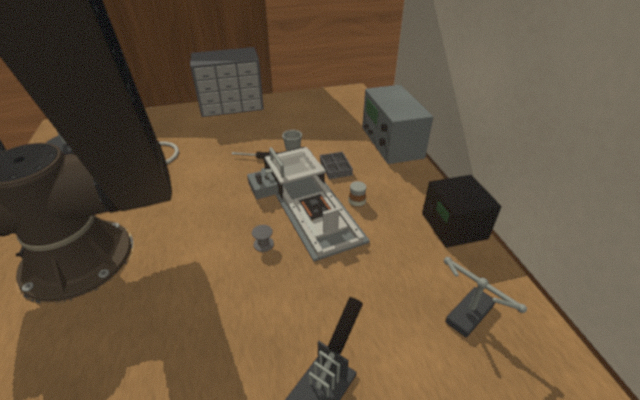

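The scene view shows the fixture from about (275,220) at the -y end to (430,285) at the +y end. The spool is at (348,172) and the jar at (311,258). I'll enlarge both views.

Run:
```python
import cv2
a=cv2.imread("pics/scene0.png")[175:300,268:438];cv2.imwrite("pics/sc.png",cv2.resize(a,None,fx=4.7,fy=4.7,interpolation=cv2.INTER_CUBIC))
a=cv2.imread("pics/side0.png")[140:260,230:390];cv2.imwrite("pics/sd.png",cv2.resize(a,None,fx=5,fy=5,interpolation=cv2.INTER_CUBIC))
```

```text
(no output)
```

View pics/sc.png

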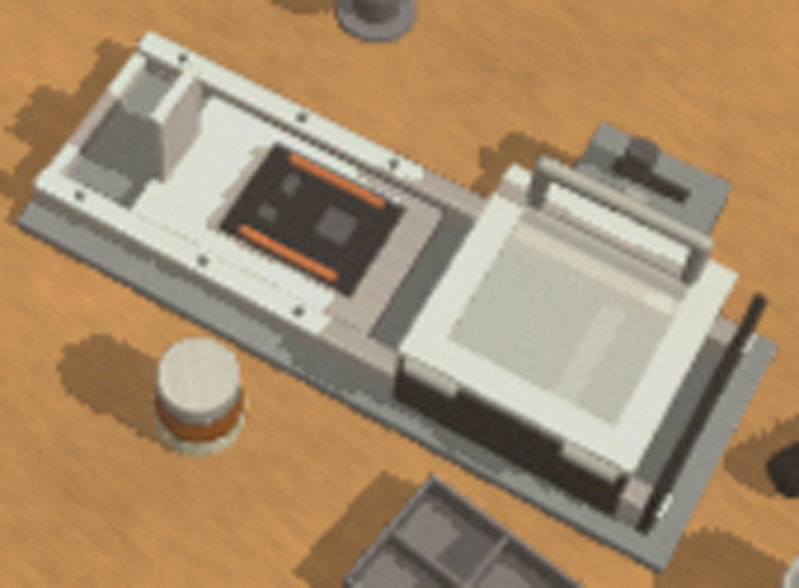

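View pics/sd.png

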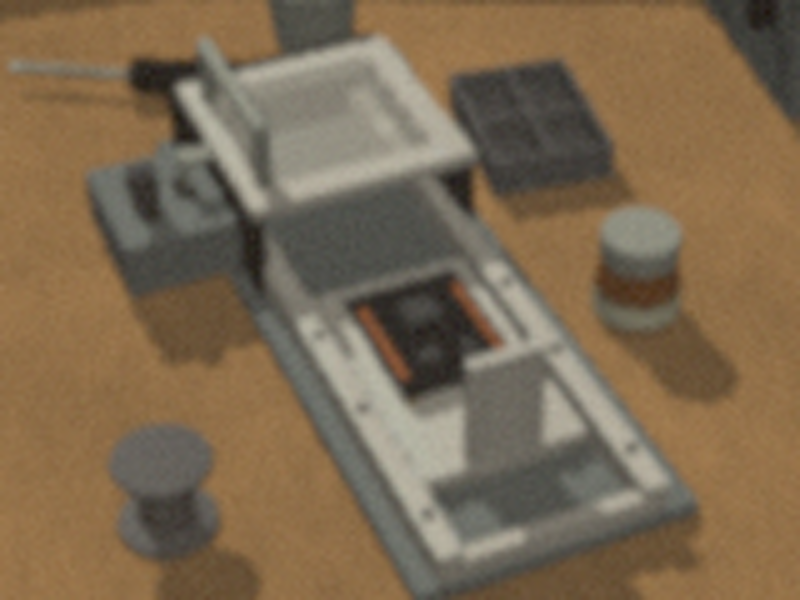

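The crops show the plate corners, the handle bow, the fin and the knob clearly, and the knob is at its -y end. I'll fit the fixture pose and the carrier travel to those points.

```bash
cat > h.py <<'E'
import numpy as np
from cell import *
from scipy.optimize import least_squares
def proj(n,P,C={}):
    c=C.setdefault(n,camera_info(n));T=np.linalg.inv(c['cam_to_world'])
    q=T[:3,:3]@P+T[:3,3];s=q[:2]/q[2];s=s*(1+c['k1']*(s@s));return c['K'][:2,:2]@s+c['K'][:2,2]
def W(p,f):
    c,s=np.cos(p[2]),np.sin(p[2]);return np.array([p[0]+c*f[0]-s*f[1],p[1]+s*f[0]+c*f[1],f[2]])
E
python3 - <<'E'
from h import *
S=lambda u,v:("scene",u/4.7+268,v/4.7+175)
D=lambda u,v:("side",u/5+230,v/5+140)
obs=[((78,-300,10),0,S(20,218)),((78,100,10),0,S(663,563)),((-72,100,10),0,S(775,348)),
((-51,-45,109),0,S(540,163)),((-51,45,109),0,S(710,242)),((20,-244,86),1,S(160,107)),((-20,-244,86),1,S(200,72)),
((-108,-10,71),0,S(642,148)),((-72,-300,10),0,D(425,597)),((78,-300,10),0,D(697,503)),
((-20,-248,86),1,D(468,360)),((20,-248,86),1,D(556,343)),((-51,-45,109),0,D(262,140)),((-51,45,109),0,D(207,45)),((-108,-10,71),0,D(143,172))]
def f(p):
    return np.concatenate([proj(o[2][0],W(p,np.array(o[0],float)+[0,p[3]*o[1],0]))-o[2][1:] for o in obs])
for y in(0,1.57,-1.57):
    r=least_squares(f,[600,-50,y,25],loss='soft_l1');print(r.cost,r.x)
    best=r if y==0 or r.cost<best.cost else best
p=best.x;print(np.round(f(p).reshape(-1,2),1).tolist(),np.degrees(p[2]))
np.save("p.npy",p)
for n,q in dict(fin=(0,-248+p[3],86),fin_end=(0,-88,86),handle=(-51,0,104),hinge=(66,0,61),knob=(-108,-10,71)).items():print(n,W(p,q).round(1))
for n,px,z in(("spool",S(375,20),0),("jar",S(200,380),55)):
    c=camera_info("scene");a=(np.array(px[1:])-c['K'][:2,2])/c['K'][0,0];d=c['cam_to_world'][:3,:3]@[*a,1];o=c['cam_to_world'][:3,3];print(n,(o+d*(z-o[2])/d[2]).round())
E
```

```text
13.928463237357155 [5.64573629e+02 1.59610894e+02 1.71203710e-01 7.40283218e+00]Traceback (most recent call last):
  File "<stdin>", line 11, in <module>
    return func(*args, **kwargs)
    result = trf(vector_fun.fun, vector_fun.jac, x0, f0, J0, lb, ub, ftol, xtol,
                 gtol, max_nfev, x_scale, loss_function, tr_solver,
                 tr_options.copy(), verbose, callback=callback_wrapped)
    return trf_no_bounds(
        fun, jac, x0, f0, J0, ftol, xtol, gtol, max_nfev, x_scale,
        loss_function, tr_solver, tr_options, verbose, callback=callback)
    J = jac(x)
    self._update_jac()
    ~~~~~~~~~~~~~~~~^^
    self.J = self.jac_wrapped(xp_copy(self.x), f0=self.f)
             ~~~~~~~~~~~~~~~~^^^^^^^^^^^^^^^^^^^^^^^^^^^^
    J, dct = approx_derivative(
             ~~~~~~~~~~~~~~~~~^
        self.fun,
        ^^^^^^^^^
    ...<2 lines>...
        **self.finite_diff_options,
        ^^^^^^^^^^^^^^^^^^^^^^^^^^^
    )
    ^
    J, _nfev = _dense_difference(fun_wrapped, x0, f0, h,
               ~~~~~~~~~~~~~~~~~^^^^^^^^^^^^^^^^^^^^^^^^
                             use_one_sided, method,
                             ^^^^^^^^^^^^^^^^^^^^^^
                             mf)
                             ^^^
    df = [f_eval - f0 for f_eval in f_evals]
                                    ^^^^^^^
    f = np.atleast_1d(self.fun(x, *self.args, **self.kwargs))
                      ~~~~~~~~^^^^^^^^^^^^^^^^^^^^^^^^^^^^^^
    return np.atleast_1d(self.fun(x))
                         ~~~~~~~~^^^
    return self.f(x, *self.args, **self.kwargs)
           ~~~~~~^^^^^^^^^^^^^^^^^^^^^^^^^^^^^^
  File "<stdin>", line 9, in f
  File "h.py", line 5, in proj
    c=C.setdefault(n,camera_info(n));T=np.linalg.inv(c['cam_to_world'])
                     ~~~~~~~~~~~^^^
ValueError: time passes only in moves, steps and waits
```

```bash
sed -i "s/c=C.setdefault(n,camera_info(n))/\n    if n not in C: C[n]=camera_info(n)\n    c=C[n]/" h.py
python3 - <<'E'
from h import *
S=lambda u,v:("scene",u/4.7+268,v/4.7+175)
D=lambda u,v:("side",u/5+230,v/5+140)
obs=[((78,-300,10),0,S(20,218)),((78,100,10),0,S(663,563)),((-72,100,10),0,S(775,348)),
((-51,-45,109),0,S(540,163)),((-51,45,109),0,S(710,242)),((20,-244,86),1,S(160,107)),((-20,-244,86),1,S(200,72)),
((-108,-10,71),0,S(642,148)),((-72,-300,10),0,D(425,597)),((78,-300,10),0,D(697,503)),
((-20,-248,86),1,D(468,360)),((20,-248,86),1,D(556,343)),((-51,-45,109),0,D(262,140)),((-51,45,109),0,D(207,45)),((-108,-10,71),0,D(143,172))]
def f(p):
    return np.concatenate([proj(o[2][0],W(p,np.array(o[0],float)+[0,p[3]*o[1],0]))-o[2][1:] for o in obs])
r=least_squares(f,[565,160,.17,7],loss='soft_l1')
p=r.x;print(r.cost,p,np.round(f(p).reshape(-1,2),1).tolist(),np.degrees(p[2]))
np.save("p.npy",p)
for n,q in dict(fin=(0,-248+p[3],86),fin_end=(0,-88,86),handle=(-51,0,104),hinge=(66,0,61),knob=(-108,-10,71)).items():print(n,W(p,q).round(1))
for n,px,z in(("spool",S(375,20),0),("jar",S(200,380),55)):
    c=camera_info("scene");a=(np.array(px[1:])-c['K'][:2,2])/c['K'][0,0];d=c['cam_to_world'][:3,:3]@[*a,1];o=c['cam_to_world'][:3,3];print(n,(o+d*(z-o[2])/d[2]).round())
s=state();print(s['t'],s['eef_pos'],s['tcp_rot'])
E
```

```text
13.92846323735729 [5.64573630e+02 1.59610893e+02 1.71203707e-01 7.40283527e+00] [[-1.5, -0.0], [-0.4, 1.5], [0.5, -1.1], [0.9, -0.8], [-1.3, -0.9], [-0.2, 2.9], [-0.4, -1.0], [-0.3, -0.2], [-1.3, -0.3], [1.2, -0.6], [0.1, 0.6], [-2.1, -0.6], [-0.2, -4.0], [-0.0, -1.7], [0.3, -0.6]] 9.809249875057722
fin [605.6 -77.5  86. ]
fin_end [579.6  72.9  86. ]
handle [514.3 150.9 104. ]
hinge [629.6 170.9  61. ]
knob [459.9 131.4  71. ]
spool [447. -58.   0.]
jar [714.  37.  55.]
0.1 [ 141.12169416 -608.62710183  214.13105097] [-3.14061542e+00 -1.07309099e-04  2.27769493e-01]
```

Fixture pose: (564.6, 159.6), yaw 9.8°, with carrier travel about 7 mm; residuals are about 1-2 px, apart from up to 4 px at one handle end and one fin corner. I'll move behind the fin with the fingers shut and the tool yaw at 99.8°.

Call:
move_arm --commands '[[[3.2,3.3,0],[0,0,8.5],0],[[3.2,3.3,0],[0,0,8.5],0],[[3.2,3.3,0],[0,0,8.5],0],[[3.2,3.3,0],[0,0,8.5],0],[[3.2,3.3,0],[0,0,8.5],0],[[3.2,3.3,0],[0,0,8.5],0],[[3.2,3.3,0],[0,0,8.5],0],[[3.2,3.3,0],[0,0,8.5],0],[[3.2,3.3,0],[0,0,8.5],0],[[3.2,3.3,0],[0,0,8.5],0]]'

```text
t: 1.1
eef_pos: [462.2, -277.3, 214.6]
tcp_rot: [-3.141, -0.0, 1.717]
ft_force: [0.6, -0.5, 0.1]
opening: 0.215
grip_force: 0.0
```

Call:
move_arm --commands '[[[3.0,3.3,0],[0,0,1.8],0],[[3.0,3.3,0],[0,0,0],0],[[3.0,3.3,0],[0,0,0],0],[[3.0,3.3,0],[0,0,0],0],[[3.0,3.3,0],[0,0,0],0],[[0,0,0],[0,0,0],0],[[0,0,0],[0,0,0],0]]'

```text
t: 1.8
eef_pos: [611.2, -113.0, 214.0]
tcp_rot: [-3.141, -0.0, 1.745]
ft_force: [0.8, -0.6, -0.4]
opening: 0.003
grip_force: 0.0
```

Call:
move_arm --commands '[[[0,0,-4],[0,0,0],0],[[0,0,-4],[0,0,0],0],[[0,0,-4],[0,0,0],0],[[0,0,-3],[0,0,0],0],[[0,0,0],[0,0,0],0],[[-0.17,0.99,0],[0,0,0],0],[[-0.09,0.49,0],[0,0,0],0],[[-0.09,0.49,0],[0,0,0],0],[[0,0,0],[0,0,0],0]]'

```text
t: 2.7
eef_pos: [607.9, -93.4, 66.0]
tcp_rot: [3.14, 0.001, 1.744]
ft_force: [-0.3, -0.2, 0.0]
opening: 0.003
grip_force: 0.0
```

Call:
move_arm --commands '[[[-0.05,0.3,0],[0,0,0],0],[[-0.05,0.3,0],[0,0,0],0],[[-0.05,0.3,0],[0,0,0],0]]'

```text
t: 3.0
eef_pos: [606.3, -85.1, 64.9]
tcp_rot: [3.141, 0.0, 1.743]
ft_force: [0.1, -1.0, 0.9]
opening: 0.005
grip_force: 0.7
```

Call:
move_arm --commands '[[[-0.34,2.0,0],[0,0,0],0],[[-0.34,2.0,0],[0,0,0],0],[[-0.34,2.0,0],[0,0,0],0],[[-0.34,2.0,0],[0,0,0],0],[[-0.34,2.0,0],[0,0,0],0],[[-0.34,2.0,0],[0,0,0],0]]'

```text
t: 3.6
eef_pos: [585.4, 35.5, 64.6]
tcp_rot: [-3.141, 0.0, 1.743]
ft_force: [-0.2, -3.1, 0.7]
opening: 0.006
grip_force: 1.0
```

Call:
move_arm --commands '[[[-0.1,0.6,0],[0,0,0],0],[[-0.07,0.4,0],[0,0,0],0],[[0,0,0],[0,0,0],0]]'

```text
t: 3.9
eef_pos: [584.1, 44.7, 64.6]
tcp_rot: [3.142, 0.0, 1.743]
ft_force: [-0.5, -0.0, -0.3]
opening: 0.005
grip_force: 0.0
```

Call:
move_arm --commands '[[[-0.03,0.2,0],[0,0,0],0],[[0,0,0],[0,0,0],0]]'

```text
t: 4.1
eef_pos: [584.1, 45.6, 64.7]
tcp_rot: [3.141, 0.001, 1.742]
ft_force: [-1.2, -5.8, -0.6]
opening: 0.006
grip_force: 3.1
```

Call:
move_arm --commands '[[[-0.03,0.2,0],[0,0,0],0],[[0,0,0],[0,0,0],0]]'

```text
t: 4.3
eef_pos: [583.7, 47.7, 64.6]
tcp_rot: [3.141, 0.0, 1.742]
ft_force: [0.2, -3.3, 1.1]
opening: 0.005
grip_force: 1.2
```

Call:
move_arm --commands '[[[-0.03,0.2,0],[0,0,0],0],[[0,0,0],[0,0,0],0]]'

```text
t: 4.5
eef_pos: [583.3, 50.2, 64.6]
tcp_rot: [3.142, -0.0, 1.742]
ft_force: [0.6, -0.6, 0.7]
opening: 0.005
grip_force: 0.2
```

Call:
move_arm --commands '[[[-0.03,0.2,0],[0,0,0],0],[[0,0,0],[0,0,0],0]]'

```text
t: 4.7
eef_pos: [582.9, 52.8, 64.6]
tcp_rot: [3.141, -0.0, 1.742]
ft_force: [0.4, 0.5, 0.7]
opening: 0.006
grip_force: 0.0
```

Call:
move_arm --commands '[[[-0.03,0.2,0],[0,0,0],0],[[-0.03,0.15,0],[0,0,0],0],[[0,0,0],[0,0,0],0]]'

```text
t: 5.0
eef_pos: [582.3, 56.7, 64.6]
tcp_rot: [3.141, -0.0, 1.743]
ft_force: [-0.0, 0.5, 0.6]
opening: 0.005
grip_force: 0.0
```

Run:
```python
from h import *
import cv2
a=read_camera("scene")[175:300,268:438];A=cv2.resize(a,None,fx=3,fy=3,interpolation=cv2.INTER_CUBIC)
b=read_camera("side")[140:240,230:370];B=cv2.resize(b,None,fx=4,fy=4,interpolation=cv2.INTER_CUBIC)
cv2.imwrite("pics/c1.png",np.vstack([np.pad(A[:,:],((0,0),(0,560-A.shape[1]),(0,0)))[:200+175],B])[:,:][:, :560] if 0 else cv2.resize(b,None,fx=5.7,fy=5.7,interpolation=cv2.INTER_CUBIC))
p=np.load("p.npy")
for q in((-20,-92,86),(20,-92,86)):
  print((proj("side",W(p,np.array(q,float)))-[230,140])*5.7)
```

```text
[399.12924517 215.7145322 ]
[479.389823   194.59306546]
```

View pics/c1.png

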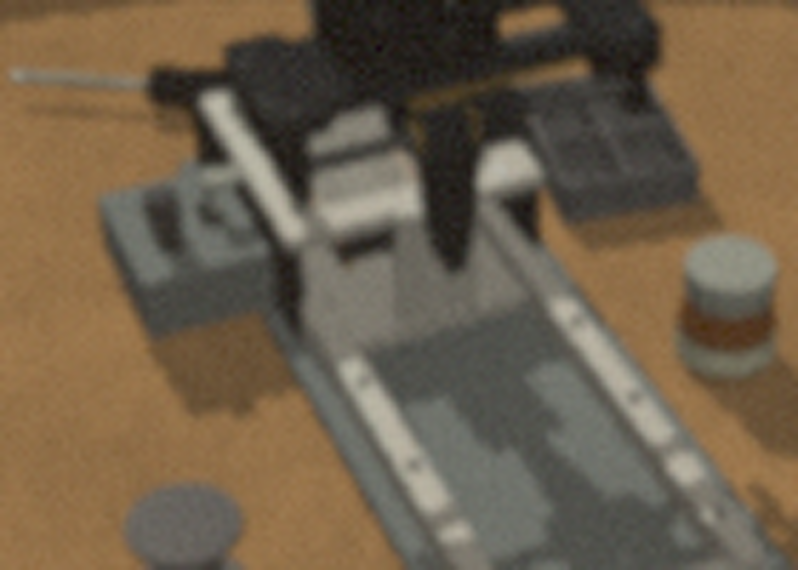

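The side view shows the carrier drawn forward under the cover's edge, and the push force has dropped to about zero, as it should after the click. I'll back off, rise over the handle and look with the wrist and side cameras.

Call:
move_arm --commands '[[[0.17,-1.0,0],[0,0,0],0],[[0,0,3.5],[0,0,0],0.5],[[0,0,3.5],[0,0,0],0.5],[[0,0,3.5],[0,0,0],0.5],[[0,0,3.5],[0,0,0],0.5],[[-2.3,3.4,0],[0,0,0],0.5],[[-2.3,3.4,0],[0,0,0],0.5],[[-2.3,3.5,0],[0,0,0],0.5],[[0,0,0],[0,0,0],0.5],[[0,0,0],[0,0,0],0.5]]'

```text
t: 6.1
eef_pos: [515.1, 149.4, 205.0]
tcp_rot: [3.141, 0.0, 1.744]
ft_force: [0.6, -0.2, 0.0]
opening: 0.499
grip_force: 0.0
```

Run:
```python
from h import *
import cv2
p=np.load("p.npy")
w=read_camera("wrist")
P=[(-51,-45,109),(-51,45,109),(-108,-10,71),(-20,-88,86),(20,-88,86)]
print([proj("wrist",W(p,np.array(q,float))).round().tolist() for q in P])
cv2.imwrite("pics/w1.png",w)
b=read_camera("side")[140:240,230:370]
cv2.imwrite("pics/c2.png",cv2.resize(b,None,fx=5.7,fy=5.7,interpolation=cv2.INTER_CUBIC))
```

```text
[[320.0, 245.0], [320.0, 140.0], [261.0, 196.0], [352.0, 277.0], [393.0, 277.0]]
```

View pics/w1.png

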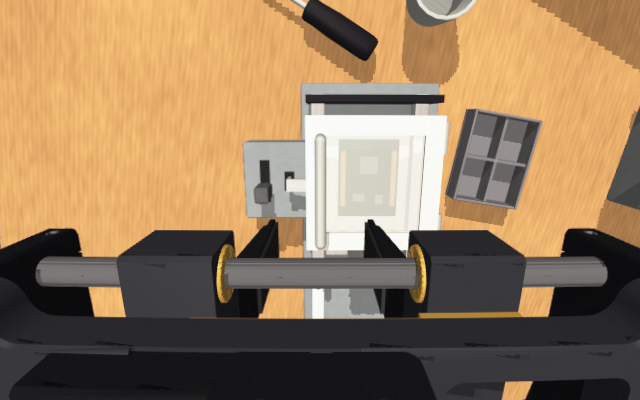

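View pics/c2.png

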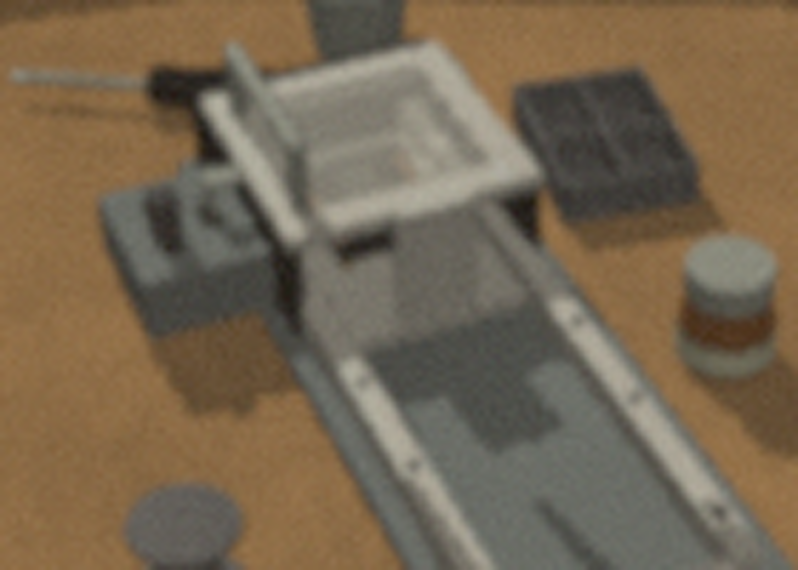

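The wrist view shows the handle bar at u=320, v 136 to 248, directly under the fingers, and the knob at (263,192), as predicted. In the side view the fin's top edge is at about (395,218) to (477,197); the prediction for 0.160 was (399,216) to (479,195), so the carrier has clicked in. Next I'll grip the handle.

Call:
move_arm --commands '[[[0,0,-4],[0,0,0],0.5],[[0,0,-4],[0,0,0],0.5],[[0,0,-2.5],[0,0,0],0.5],[[0,0,-1.5],[0,0,0],0.5],[[0,0,0],[0,0,0],0],[[0,0,0],[0,0,0],0],[[0,0,0],[0,0,0],0],[[0,0,0],[0,0,0],0],[[0,0,0],[0,0,0],0]]'

```text
t: 7.1
eef_pos: [515.3, 149.3, 85.4]
tcp_rot: [3.14, 0.0, 1.743]
ft_force: [0.6, -0.3, -0.3]
opening: 0.137
grip_force: 0.0
```

Call:
move_arm --commands '[[[0,0,0.2],[0,0,0],0],[[0,0,0.2],[0,0,0],0],[[0,0,0],[0,0,0],0]]'

```text
t: 7.4
eef_pos: [515.6, 149.4, 89.0]
tcp_rot: [3.14, 0.0, 1.743]
ft_force: [4.1, 0.3, -5.4]
opening: 0.099
grip_force: 30.0
```

Call:
move_arm --commands '[[[0,0,0.2],[0,0,0],0],[[0,0,0],[0,0,0],0],[[0,0,0],[0,0,0],0]]'

```text
t: 7.7
eef_pos: [516.3, 149.5, 90.8]
tcp_rot: [3.139, 0.0, 1.743]
ft_force: [8.4, 0.6, -7.1]
opening: 0.098
grip_force: 30.0
```

Call:
move_arm --commands '[[[0,0,0.2],[0,0,0],0],[[0,0,0],[0,0,0],0],[[0,0,0],[0,0,0],0]]'

```text
t: 8.0
eef_pos: [517.3, 149.7, 92.9]
tcp_rot: [3.136, 0.0, 1.743]
ft_force: [12.8, 2.7, -11.0]
opening: 0.096
grip_force: 30.0
```

Straight up works against the arc, because the handle also moves rearward. I'll follow the arc before judging.

Call:
move_arm --commands '[[[0.25,0.04,0],[0,0,0],0],[[0,0,0],[0,0,0],0],[[0,0,0],[0,0,0],0]]'

```text
t: 8.3
eef_pos: [517.1, 149.7, 92.5]
tcp_rot: [-3.141, 0.0, 1.743]
ft_force: [-0.1, -0.6, -4.4]
opening: 0.096
grip_force: 30.0
```

Run:
```python
from h import *
import cv2
b=read_camera("side")[140:240,230:370]
cv2.imwrite("pics/c3.png",cv2.resize(b,None,fx=5.7,fy=5.7,interpolation=cv2.INTER_CUBIC))
s=state();print(s['eef_pos'],s['ft_force'],s['moment'])
```

```text
[517.1127287  149.66332676  92.49781388] [ 0.65701281 -1.44188689 -5.42790443] [-0.18879308  0.06995928  0.06395389]
```

View pics/c3.png

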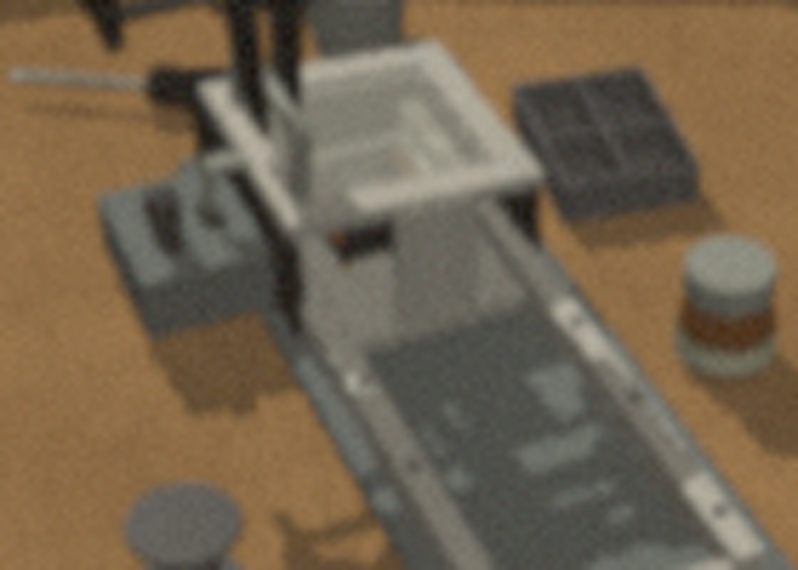

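The cover's front corner has risen from (302,240) to about (302,227), roughly 7 mm, and the resisting force is only about 4.4 N. That suggests it is free, so I'll tug a little further along the arc to confirm.

Call:
move_arm --commands '[[[0.2,0.03,0.5],[0,0,0],0],[[0.2,0.03,0.5],[0,0,0],0],[[0,0,0],[0,0,0],0],[[0,0,0],[0,0,0],0]]'

```text
t: 8.75
eef_pos: [522.0, 150.5, 103.0]
tcp_rot: [3.14, -0.0, 1.743]
ft_force: [3.5, 0.4, -5.7]
opening: 0.094
grip_force: 30.0
```

Run:
```python
from h import *
p=np.load("p.npy");s=state();print(s['eef_pos'])
# handle circle: radius/phase, from the present grasp point
cx,sx=np.cos(p[2]),np.sin(p[2]);e=s['eef_pos']
def xz(t): 
    a=np.arctan2(43,117)+t; r=np.hypot(43,117); return np.array([66-r*np.cos(a),61+r*np.sin(a)])
for t in np.arange(0,66,5): 
    q=xz(np.radians(t)); w=W(p,(q[0],-1.5,q[1]-19)); print(t,w.round(1))
```

```text
[521.97464706 150.46712727 103.04105613]
0 [514.6 149.4  85. ]
5 [518.7 150.2  95. ]
10 [523.7 151.  104.7]
15 [529.5 152.  113.8]
20 [536.  153.2 122.4]
25 [543.3 154.4 130.4]
30 [551.2 155.8 137.7]
35 [559.7 157.3 144.3]
40 [568.8 158.8 150.1]
45 [578.3 160.5 155.1]
50 [588.2 162.2 159.3]
55 [598.4 163.9 162.5]
60 [608.9 165.8 164.8]
65 [619.5 167.6 166.2]
```

The cover has risen about 18 mm (9°) against a steady 5 N, so it isn't caught. The thumb slide stays untouched, and I'll lift along the arc.

Call:
move_arm --commands '[[[0.2,0.05,0.15],[0,0,0],0],[[0.58,0.1,0.9],[0,0,0],0],[[0.65,0.12,0.86],[0,0,0],0],[[0.73,0.12,0.8],[0,0,0],0],[[0.79,0.14,0.73],[0,0,0],0],[[0,0,0],[0,0,0],0]]'

```text
t: 9.35
eef_pos: [549.6, 155.4, 138.9]
tcp_rot: [-3.138, 0.0, 1.743]
ft_force: [-14.4, -4.7, 12.7]
opening: 0.095
grip_force: 30.0
```

Call:
move_arm --commands '[[[-0.25,0,0.2],[0,0,0],0],[[0,0,0],[0,0,0],0]]'

```text
t: 9.55
eef_pos: [549.6, 155.4, 139.4]
tcp_rot: [3.139, 0.001, 1.743]
ft_force: [6.3, -2.8, -9.8]
opening: 0.096
grip_force: 30.0
```

Call:
move_arm --commands '[[[0.83,0.15,0.68],[0,0,0],0],[[0.88,0.15,0.62],[0,0,0],0],[[0,0,0],[0,0,0],0]]'

```text
t: 9.85
eef_pos: [567.0, 158.5, 152.7]
tcp_rot: [3.14, 0.0, 1.743]
ft_force: [2.0, -4.2, -7.9]
opening: 0.095
grip_force: 30.0
```

Call:
move_arm --commands '[[[0.95,0.18,0.5],[0,0,0],0],[[1.0,0.18,0.42],[0,0,0],0],[[0,0.05,0],[0,0,0],0]]'

```text
t: 10.15
eef_pos: [585.8, 162.0, 162.6]
tcp_rot: [3.141, 0.002, 1.743]
ft_force: [-3.2, -11.8, 4.1]
opening: 0.098
grip_force: 30.0
```

Call:
move_arm --commands '[[[1.02,0.18,0.32],[0,0,0],0],[[1.05,0.19,0.23],[0,0,0],0],[[0,0.03,0],[0,0,0],0],[[0,0,0],[0,0,0],0]]'

```text
t: 10.55
eef_pos: [606.4, 166.1, 168.2]
tcp_rot: [3.14, 0.001, 1.743]
ft_force: [-1.3, -7.5, 5.0]
opening: 0.097
grip_force: 30.0
```

Run:
```python
from h import *
import cv2
a=cv2.resize(read_camera("scene")[150:300,260:470],None,fx=2.6,fy=2.6,interpolation=cv2.INTER_CUBIC)[:,:546]
b=cv2.resize(read_camera("side")[110:210,230:410],None,fx=2,fy=2,interpolation=cv2.INTER_CUBIC)
b=np.pad(b,((0,0),(0,546-b.shape[1]),(0,0)))
cv2.imwrite("pics/f.png",np.vstack([a,b]))
p=np.load("p.npy");e=state()['eef_pos'];d=e[:2]-p[:2];x=np.cos(p[2])*d[0]+np.sin(p[2])*d[1]
print(e,np.degrees(np.arctan2(e[2]+19-61,66-x)-np.arctan2(43,117)),np.hypot(e[2]+19-61,66-x))
```

```text
[606.16807613 166.05798082 168.18282501] 59.08863930016487 128.42914503910237
```

View pics/f.png

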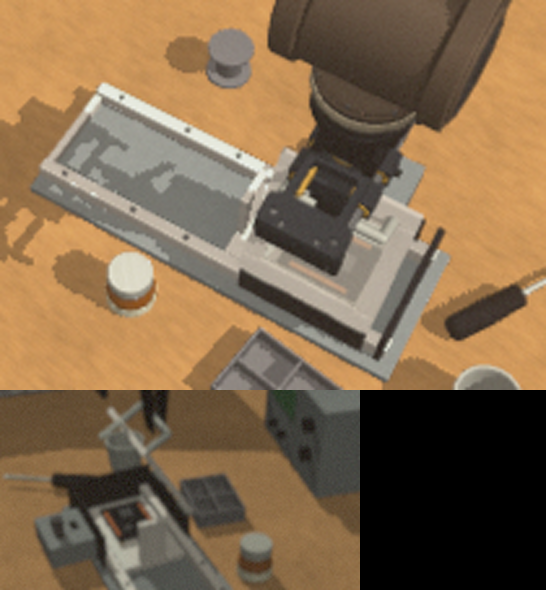

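The side view at lower left shows the cover standing steeply open with the handle in the fingers and the board in the station. Spool, jar, tray, driver and cup look unmoved. The cover angle works out at about 59°, so I'm handing in.

```bash
python3 -c "
from cell import *
print(env.job_done())"
```

```text
the job is handed in; nothing more can be done
None
```

The job is handed in: the carrier clicked into the station, the tug showed the cover was not caught so I never touched the thumb slide, and the arm finished holding the cover open at about 59°, with the other things on the bench not touched.

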